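Free the cam stop and close the jar holder

ROBOT

A 7-joint arm with a two-finger parallel gripper is mounted at the origin on a cart in front of the work surface, level with it; the furniture and walls round the work are solid. World frame = base frame: x ahead of the robot, y to its left, z up, the work surface at z = 0. Lengths are in m, angles in rad, forces in N, time in s.
With the tool pointing down it reaches from about 0.425 to 0.95 m from the base axis. Payload 4.7 kg.
Tool frame: the origin (TCP) lies on the centre line of the jaws, within the pads' length; the fingertips stand robot.nose_length ahead of it and the grasp point (between the pads) lies 8 mm behind it (robot.nose_length is the distance from the TCP to the fingertips, in m); z points along the fingers, y is the line along which they close (so a half turn about z gives the same grasp; the last joint's range is limited). The gripper opens to 85 mm and grips with 20 to 120 N. Pads are 22 mm wide; open, the fingers measure 114 mm over their backs; the gripper's body (76 mm by 85 mm) begins 54 mm behind the grasp point. The pads swing forward as they close: fully open they stand 13 mm farther back than shut.
Start: joints at [-1.207, 0.469, -0.049, 1.532, 0.024, 1.141, -0.082], TCP at [0.258, 0.624, 0.242] pointing down, gripper open.
Joint ranges: [-2.59, 2.59], [-0.33, 1.99], [-1.39, 1.29], [0.1, 2.45], [-1.04, 4.18], [0.21, 1.99], [-2.66, 2.66]. Speed limits (rad/s): [2.57, 2.57, 3.14, 3.14, 3.14, 3.14, 3.14].

INTERFACE

Orientations are given as [roll, pitch, yaw] about the fixed x, y, z axes, in that order (R = Rz(yaw) Ry(pitch) Rx(roll)).
In Python, from plant import robot gives the robot as it stands. Calls block until the motion is done:
- robot.goto(position, orientation): joint-space move of the TCP to a pose.
- robot.move_straight(position, vel=0.15, attitude=None, contact_N=None): straight line of the TCP; attitude=None keeps the orientation; vel is the mean speed in m/s. With contact_N (N) it stops when the force on the tool has changed by that much, and returns True; else False.
- robot.move_joints(angles): joint-space move.
- robot.grip(opening, strength=None): opening from 0.0 (shut) to 1.0 (fully open); strength is the grip in N (None keeps the last); returns when the fingers have stopped.
- robot.sleep(seconds).
- robot.inverse_kinematics(position, orientation): joint angles nearest the present ones, or None.
- robot.sense(): the state.
- robot.grab_frame(name): name is "scene" or "top" or "wrist"; returns a dict with "image" (400x640x3 uint8, red, green, blue), "range_z" (400x640 float32, m along the optical axis (not along the pixel's ray), 0 where there is no reading), "fx", "fy", "cx", "cy" (pixels), "R" (3x3) and "t" (3): a world point X has camera coordinates R X + t. Camera axes: x right, y down, z forward; pixel columns grow to the right and rows downward; lengths in m; the calibration is good to about 2 mm. A picture is of the moment at which its call begins.
A pose or a line that the arm cannot do raises robot.IKError and nothing moves.
- robot.close_job(): hands the job in; it is judged then, once.
The state is a dict: "t": time; "joint_pos": joint angles; "joint_velocities": joint speeds; "effort": joint torques, N m; "tcp_pos": TCP position; "tcp_rot": TCP orientation; "wrist_force": force on the tool from outside, world axes, zero at the start; "torque": the same for the moment, N m; "opening": opening from 0.0 (shut) to 1.0 (fully open); "gripper_force": force on a finger pad.
Only numpy, scipy, OpenCV 4.12 (cv2) and the standard library are available. Lean on these libraries where they do the work, as an engineer would, in place of code of your own. Each camera call takes 0.05 s, during which the arm holds its last target. There are 200 camera calls.

TASK

Close the jar holder on the honey jar. First swing the black lever round until it points at the small raised rib on the base, which turns the cam to its low point and frees the carriage; only then push the carriage forward by its rear block until the jar stands snug between the two jaws. Work with fingertips only: do not grasp, lift or touch the jar, do not force the carriage past the turned-out cam, leave the cam at its low point, and leave the other things where they are.

Things in the scene. Friction and masses are not known exactly. Their poses are not given: they have to be found in the camera images.
- holder: Fixed wooden jar holder on the worktop. Origin on the worktop; own +x is the forward direction of the carriage, own z up, so own +y is to the left of forward. Base plank x -170..+200, y -47..+90 mm, 12 mm thick. Fixed jaw: upright block, its rubber face at x +115 looks to -x, y -42..+42, top 57 mm above the worktop. As seen from the robot forward runs roughly to the left and the cam side (own +y) faces the robot.
- carriage (a joint): How far the carriage has slid forward along the holder's +x, m; 0 fully back, limit 0.075, starts at 0 to 0.008. It reads about 0.063 when the jar is snug between both jaws. Stiff sliding friction of about 3 N holds it where it is left. With the cam turned out, the carriage's side shoulder meets the cam rim at about 0.015 to 0.020 and stops.
- push_face (a point): Middle of the rear (-x) face of the carriage's wooden push block, 45 mm above the worktop. The block is 52 mm wide (y), 22 mm thick (x), and stands from about 13 to 63 mm above the worktop; push here toward the holder's +x. The moving jaw's rubber face lies 115 mm ahead of this point, 80 mm wide, top 52 mm above the worktop. The shoulder, 28 mm long, top 35 mm above the worktop, sticks out to y +43 between 27 and 55 mm ahead of this point.
- cam (a joint): Angle of the cam about the vertical cam axis, rad, clockwise from above positive; 0 is the low point (lever at the rib), starts between -2.0 and -1.5 (lever turned backward and out, to the robot's side), stops at -2.4 and +0.6. Friction of about 0.3 N m holds it where it is left (about 5 N at the lever). The rim clears the shoulder only within about 0.7 rad of the low point.
- cam_axis (a point): Point on the cam's vertical axis, 45 mm above the worktop, fixed at x -28, y +58 mm in the holder's frame. The cam is a steel disc of radius 24 mm set 12 mm off this axis, 18 to 38 mm above the worktop; the hub above it is 24 mm wide.
- lever (a point): Middle of the lever's upright black blade, 62 mm from the cam axis, 45 mm above the worktop. A radial plate 8 mm thick, 40 to 80 mm from the axis, 20 to 68 mm above the worktop; push on its flat side. Its direction in the holder's frame, counter-clockwise from +x, is 0.349 rad minus the cam value. The dark rib (22 x 5, 3 mm high) lies on the base 72 to 94 mm from the axis in the low-point direction.
- jar_seat (a point): Point on the base plank's top (12 mm above the worktop) where the axis of the jar stands when snug: x +81, y 0 mm in the holder's frame.
- honey_jar: Loose jar of honey with a black lid, 71 mm wide (68 mm between the jaws), 110 mm tall, about 0.46 kg, standing on the base plank between the jaws, 4 to 14 mm short of the fixed jaw; origin at the centre of its underside. The moving jaw pushes it home; not to be touched by the robot.
- spice_jar: Bystander: spice jar 41 mm wide, 105 mm tall, on the plank beyond the fixed jaw; origin at its underside.
- pepper_mill: Bystander: wooden mill 58 mm wide, 170 mm tall, on the worktop; origin at its underside.
- lemon: Bystander: lemon, 71 x 53 x 51 mm; origin at its underside.
- salt_shaker: Bystander: shaker 44 mm wide, 90 mm tall; origin at its underside.
- mug: Bystander: mug 82 mm wide, 91 mm tall; origin at its underside.

How it is judged:
By the outcome, as a careful person would: the job done as asked, in the order asked, and still so for the second after the job is handed in, with the robot touching nothing.
It also fails if it takes over 54 s, if anything falls off the work surface, if the arm or the gripper's body presses on something with over 40 N, if the wrist force passes 120 N, or if a joint passes its speed limit or range.

## Working session

There is one attempt and no reset: what is moved stays moved. The work goes in short steps, each a Python script; the robot and the scene stay as the last script left them, time stands still between calls to the robot, and variables do not carry over. Pictures are saved under pics/ and viewed, at most 10 in all, crops included, and the job is handed in when it is done.

```bash
mkdir -p pics
python3 - <<'E'
from plant import robot
import cv2,numpy as np,pickle
s=robot.sense();print(s['t'],s['tcp_pos'],s['tcp_rot'],robot.nose_length)
for n in("scene","top"):
    f=robot.grab_frame(n);pickle.dump(f,open(f'{n}.pkl','wb'))
    cv2.imwrite(f'pics/{n}0.png',f['image'][:,:,::-1]);print(n,f['fx'],f['cx'],f['cy'],-f['R'].T@f['t'],f['R'])
E
```

```text
0.0 [0.25813284 0.62307168 0.24122566] [-3.13957294e+00  5.37554846e-05  2.74882093e+00] 0.011
scene 445.6442526659805 314.32484044603734 191.54425011020103 [-0.30330032  1.13264683  0.70319647] [[-0.76658941 -0.64204268 -0.01103942]
 [-0.26222742  0.32869598 -0.90730135]
 [ 0.5861548  -0.69263276 -0.42033606]]
top 509.0836325419163 330.45003671688323 199.79792356833724 [-0.06883036 -0.2089946   1.57687435] [[ 0.4255832  -0.90489363 -0.00681613]
 [-0.82044149 -0.38266455 -0.42478654]
 [ 0.38177834  0.18637425 -0.90526788]]
```

View pics/top0.png

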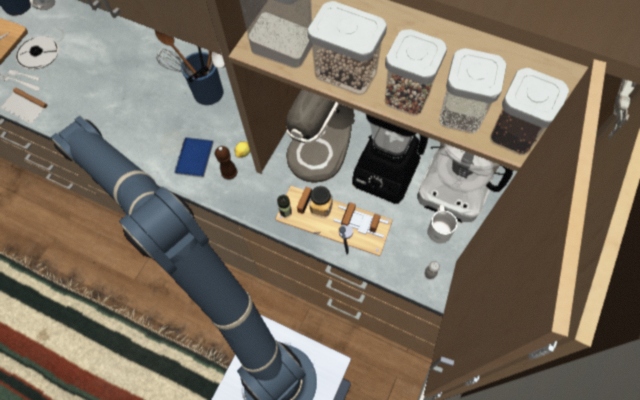

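View pics/scene0.png

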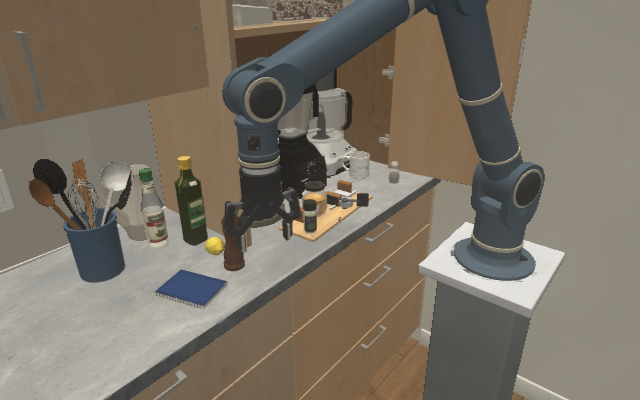

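The top view shows the plank at about (278..392, 188..250), with the lever at (346,240), jar lid at (320,195) and the two brown blocks at (350,213) and (375,222). Next I'll enlarge it and fit the plank.

```bash
cat > h.py <<'E'
import numpy as np,cv2
def ray(f,u,v,z):
    d=f['R'].T@np.array([(u-f['cx'])/f['fx'],(v-f['cy'])/f['fy'],1]);c=-f['R'].T@f['t']
    return c+d*(z-c[2])/d[2]
def proj(f,X):
    c=f['R']@np.asarray(X,float)+f['t'];return np.array([f['fx']*c[0]/c[2]+f['cx'],f['fy']*c[1]/c[2]+f['cy']])
def cloud(f):
    v,u=np.mgrid[:400,:640];z=f['range_z'];C=np.stack([(u-f['cx'])/f['fx']*z,(v-f['cy'])/f['fy']*z,z],-1)
    return (C-f['t'])@f['R']
E
python3 - <<'E'
import pickle;from h import *
f=pickle.load(open('top.pkl','rb'));P=cloud(f);im=f['image']
c=im[165:275,255:455][:,:,::-1];cv2.imwrite('pics/topc.png',cv2.resize(c,None,fx=4,fy=4,interpolation=cv2.INTER_CUBIC))
hsv=cv2.cvtColor(im,cv2.COLOR_RGB2HSV);print(hsv[237,375],hsv[215,290],P[237,375],P[215,290])
m=(cv2.inRange(hsv,(10,60,120),(25,255,255))>0)
m[:170]=0;m[270:]=0;m[:,:260]=0;m[:,410:]=0
q=np.argwhere(m);X=np.array([ray(f,u,v,.012) for v,u in q]);
ok=np.abs(P[m][:,2]-.012)<.015;X=X[ok]
r=cv2.minAreaRect((X[:,:2]*1000).astype(np.float32));print(len(X),r,cv2.boxPoints(r))
# tall stuff near holder
for n,(u,v) in dict(lid=(320,194),spice=(284,200),blkF=(305,194),jawM=(349,208),push=(375,217),lever=(346,232),shelf=(290,85)).items(): print(n,P[v,u].round(3),hsv[v,u])
E
```

```text
[ 18  97 227] [ 18  85 183] [ 0.53210622 -0.07640604  0.00885885] [0.48048198 0.21020638 0.01890667]
2337 ((529.5477294921875, 73.7486572265625), (136.21939086914062, 368.7139587402344), 4.795804500579834) [[ 446.26334   251.7659  ]
 [ 477.08963  -115.657196]
 [ 612.83215  -104.268585]
 [ 582.00586   263.1545  ]]
lid [0.55 0.13 0.12] [45 11 48]
spice [0.483 0.224 0.121] [39 30 59]
blkF [0.553 0.188 0.064] [ 14 151 174]
jawM [0.57  0.036 0.06 ] [ 14 152 170]
push [ 0.571 -0.055  0.072] [ 13 151 162]
lever [-0.069 -0.209  1.577] [116  19 217]
shelf [0.84  0.379 0.197] [ 15 109  70]
```

View pics/topc.png

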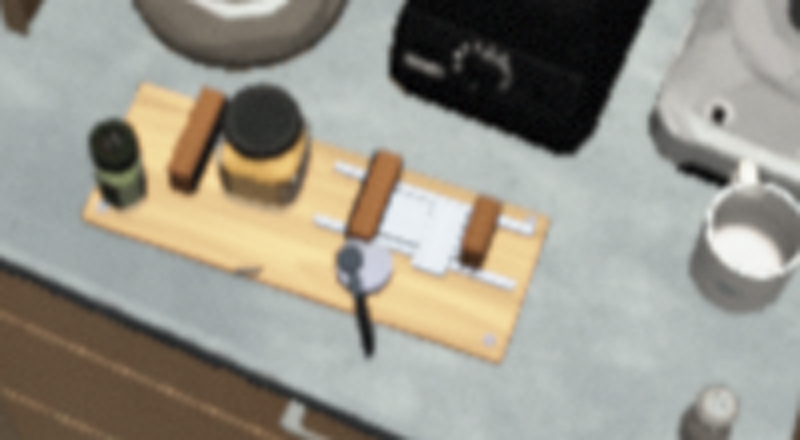

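The crop shows the plank with the lever pointing toward the robot and backward, the rib at (247,270), the hub at (350,258) and the push block at (480,232). The fitted rectangle is 136×369 mm, against the given 137×370 mm.

```bash
cat >> h.py <<'E'
YAW=1.654;C=np.array([.5295,.07375])
def setframe():
    global ex,ey,O
    ex=np.array([np.cos(YAW),np.sin(YAW)]);ey=np.array([-ex[1],ex[0]]);O=C-.015*ex-.0215*ey
setframe()
def W(x,y,z):  # holder mm -> world m
    return np.r_[O+(x*ex+y*ey)/1000,z/1000]
def Hf(X): d=np.asarray(X)[:2]-O;return np.array([d@ex,d@ey])*1000
E
python3 - <<'E'
import pickle;from h import *
f=pickle.load(open('top.pkl','rb'));P=cloud(f)
cr=lambda a,b,z:Hf(ray(f,255+(a-1.5)/4,165+(b-1.5)/4,z)).round(1)
print('O',O)
print('push top rear edge ends',cr(497,200,.063),cr(484,264,.063),'front',cr(478,197,.063),cr(462,259,.063))
print('fixed jaw top',cr(206,89,.057),cr(172,184,.057),cr(222,95,.057),cr(193,190,.057))
print('hub',cr(350,258,.05),'lever tip top',cr(368,320,.068),cr(369,352,.020),'rib',cr(247,270,.013),'lid',cr(263,122,.122))
print('cam axis px',(proj(f,W(-28,58,50))-[255,165])*4)
k=(P[...,2]>.25)&(P[...,2]<1.5)&(P[...,0]>.45)&(P[...,0]<.9)&(np.abs(P[...,1])<.45)
k[:,:230]=0;Q=P[k];print('overhead',len(Q))
for lo in np.arange(.45,.9,.05):
    q=Q[(Q[:,0]>=lo)&(Q[:,0]<lo+.05)]
    if len(q):print(lo.round(2),len(q),q.min(0).round(2),q.max(0).round(2))
g=pickle.load(open('scene.pkl','rb'));c=g['image'][160:260,260:420][:,:,::-1]
cv2.imwrite('pics/scc.png',cv2.resize(c,None,fx=5,fy=5,interpolation=cv2.INTER_CUBIC))
for n,X in dict(cam=(-28,58,50),ctr=(15,21,12),cor=(-170,90,12),cor2=(200,90,12)).items():print(n,(proj(g,W(*X))-[260,160])*5)
E
```

```text
O [0.55217224 0.06058871]
push top rear edge ends [-125.2  -25.4] [-132.7   31.1] front [-109.9  -22.6] [-114.9   33.1]
fixed jaw top [134.4 -40.1] [128.5  50.2] [119.8 -39.5] [110.4  49.2]
hub [-29.1  58.3] lever tip top [-62.4 109.6] [-67.4 118.1] rib [51.5 83.6] lid [66.1  0.6]
cam axis px [347.37361265 255.71310894]
overhead 58825
0.45 3224 [ 0.45 -0.43  0.25] [ 0.5  -0.35  0.98]
0.5 3009 [ 0.5  -0.43  0.25] [ 0.55 -0.34  0.98]
0.55 15612 [ 0.55 -0.44  0.25] [0.6  0.4  1.09]
0.6 20221 [ 0.6  -0.43  0.25] [0.65 0.39 0.91]
0.65 7364 [ 0.65 -0.43  0.25] [0.7  0.39 0.83]
0.7 3848 [ 0.7  -0.43  0.25] [0.75 0.39 0.82]
0.75 1184 [ 0.75 -0.43  0.25] [0.8  0.39 0.77]
0.8 793 [ 0.8  -0.43  0.25] [0.85 0.38 0.72]
0.85 3570 [ 0.85 -0.41  0.6 ] [0.9  0.25 0.62]
cam [424.12527813 186.85617761]
ctr [343.32041455 246.95808444]
cor [564.02832796 174.41738642]
cor2 [269.08795611 392.8729247 ]
```

View pics/scc.png

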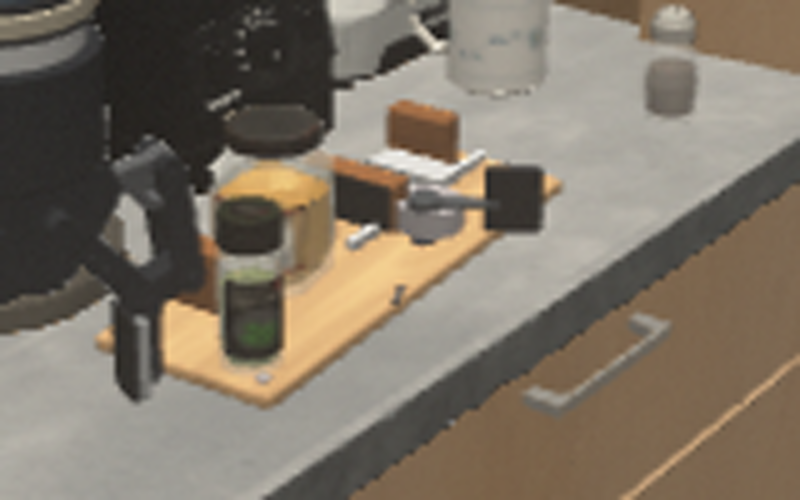

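```bash
cat >> h.py <<'E'
PHI0=2.15;HALF=15.
def lev(phi,extra,z,r=56):
    """TCP pose pressing the ccw side of the blade at holder angle phi, extra mm short of it"""
    u=np.array([np.cos(phi),np.sin(phi)]);n=np.array([-u[1],u[0]])
    p=np.array([-28,58])+r*u+(HALF+extra)*n
    return W(p[0],p[1],z),[np.pi,0,phi+YAW-np.pi/2]
E
python3 - <<'E'
from plant import robot
import pickle;from h import *
robot.grip(0.0)
p,o=lev(PHI0,20,240);robot.goto(p,o);s=robot.sense();print(s['t'],s['tcp_pos'],s['joint_pos'])
for phi in np.arange(2.15,.3,-.3):
    q=robot.inverse_kinematics(*lev(phi,0,48));print(phi,None if q is None else np.round(q,2))
for x in(-165,-80):print(np.round(robot.inverse_kinematics(W(x,0,45),[np.pi,0,YAW]),2))
f=robot.grab_frame('wrist');pickle.dump(f,open('w1.pkl','wb'))
im=f['image'][:,:,::-1].copy()
for X in [(-28,58,45),(-131,0,45),(-170,90,12),(-170,-47,12),(200,90,12),(50,86,15)]:
    cv2.circle(im,tuple(int(v) for v in proj(f,W(*X))),4,(0,0,255),1)
cv2.imwrite('pics/w1.png',im)
E
```

```text
3.325 [ 0.47442382 -0.03310232  0.23993843] [-0.49853141  0.14626908  0.53878596  2.01754024 -0.08899368  1.00005033
  0.7482445 ]
2.15 [-0.39  0.44  0.42  2.21 -0.34  0.55  0.95]
1.8499999999999999 [-0.43  0.43  0.43  2.24 -0.35  0.53  0.63]
1.5499999999999998 [-0.48  0.42  0.45  2.26 -0.36  0.53  0.31]
1.2499999999999998 [-0.55  0.42  0.48  2.27 -0.39  0.53 -0.  ]
0.9499999999999997 [-0.63  0.44  0.53  2.26 -0.43  0.54 -0.3 ]
0.6499999999999997 [-0.68  0.45  0.57  2.24 -0.46  0.56 -0.6 ]
0.34999999999999964 [-0.73  0.48  0.61  2.21 -0.51  0.58 -0.88]
[-0.3   0.61  0.55  1.96 -0.48  0.7   0.63]
[-0.42  0.58  0.5   2.   -0.44  0.67  0.44]
```

View pics/w1.png

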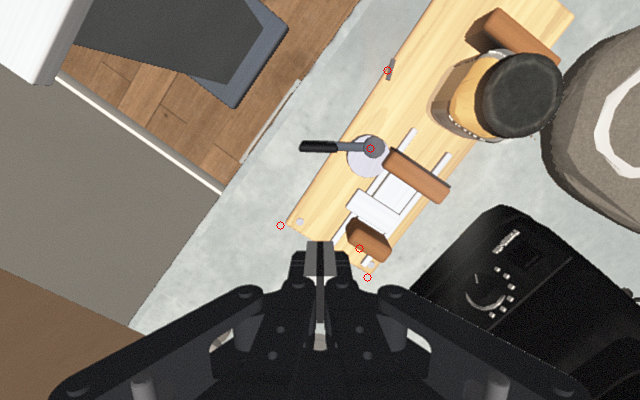

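The wrist view shows the plank's rear corners at about (291,220) and (378,274), the hub at (374,148), the lever tip at (300,146) and the rib at (390,69). My overlay is up to 10 mm off at the rear end, so I'll refit the frame from this nearer view.

Run:
```python
import pickle;from h import *
f=pickle.load(open('w1.pkl','rb'));im=f['image'];hsv=cv2.cvtColor(im,cv2.COLOR_RGB2HSV);P=cloud(f)
m=cv2.inRange(hsv,(12,50,120),(25,255,255));m[:,:285]=0
m[(np.abs(P[...,2]-.012)>.012)]=0
m=cv2.morphologyEx(m,cv2.MORPH_OPEN,np.ones((3,3)))
q=np.argwhere(m>0);X=np.array([Hf(ray(f,u,v,.012)) for v,u in q])
print(len(X),X.min(0),X.max(0), 'plank z',np.median(P[m>0][:,2]))
# left long edge: max y per x bin ; right edge
xs=np.arange(-150,120,15);e=np.array([[x+7.5,X[(X[:,0]>=x)&(X[:,0]<x+15)][:,1].max()] for x in xs]);print('y+ edge',np.polyfit(e[:,0],e[:,1],1),e[:,1].round(0))
e=[[y+2.5,X[(X[:,1]>=y)&(X[:,1]<y+5)][:,0].min()] for y in range(-40,80,10)];e=np.array(e);print('rear',e.round(0).tolist())
for n,u,v,z in[('hub',374,147,.05),('rib',390,69,.014),('levtip',300,146,.068),('levroot',337,146,.068),('lid',517,94,.122)]:print(n,Hf(ray(f,u,v,z)).round(1))
k=(m>0);
b=cv2.inRange(hsv,(5,110,50),(14,255,255));print([ (s.tolist()) for s in cv2.connectedComponentsWithStats(b)[2] if s[4]>150])
k=(b>0)&(np.abs(P[...,2]-.063)<.012);k[:220]=0
Y=np.array([Hf(p) for p in P[k]]);print('push',len(Y),np.percentile(Y,[2,50,98],0),np.median(P[k][:,2]))
```

```text
18228 [-165.17101281  -47.48027275] [201.37355157  89.08588676] plank z 0.011700144217511216
y+ edge [2.72060436e-03 8.86043156e+01] [88. 88. 88. 88. 88. 88. 89. 89. 89. 89. 89. 89. 89. 89. 89. 89. 89. 89.]
rear [[-38.0, -165.0], [-28.0, -165.0], [-18.0, -165.0], [-8.0, -160.0], [2.0, -155.0], [12.0, -160.0], [22.0, 19.0], [32.0, -158.0], [42.0, -163.0], [52.0, -165.0], [62.0, -165.0], [72.0, -165.0]]
hub [-24.7  57.3]
rib [53.  85.1]
levtip [-64.4 123.2]
levroot [-44.1  92.5]
lid [69.7  3.9]
[[0, 0, 640, 400, 245388], [282, 0, 45, 28, 196], [335, 0, 22, 32, 158], [465, 7, 95, 59, 1931], [302, 23, 22, 32, 176], [215, 29, 91, 131, 1719], [72, 45, 30, 29, 192], [106, 58, 40, 46, 420], [147, 68, 23, 26, 211], [169, 72, 45, 31, 338], [198, 98, 30, 35, 266], [383, 149, 66, 55, 1355], [346, 218, 46, 44, 1101]]
push 858 [[-125.39285727  -23.98202421]
 [-114.03304313    1.34428207]
 [-105.36168826   24.06673513]] 0.06213541998201401
```

The fit is consistent, with a shift of +3 mm along x and a lever angle of about 2.10. Now I'll swing the lever.

```bash
cat >> h.py <<'E'
C=C+.003*ex-.0007*ey;setframe();PHI0=2.10
E
python3 - <<'E'
from plant import robot
import pickle;from h import *
Z=46
p,o=lev(PHI0,20,240);robot.move_straight(p,attitude=o)
p,o=lev(PHI0,20,Z);print(robot.move_straight(p,vel=.12,contact_N=8))
p,o=lev(PHI0,-3,Z);print('touch',robot.move_straight(p,vel=.04,contact_N=3),Hf(robot.sense()['tcp_pos']),Hf(p),robot.sense()['wrist_force'])
for phi in np.linspace(PHI0,.349,13)[1:]:
    p,o=lev(phi,0,Z);hit=robot.move_straight(p,vel=.08,attitude=o,contact_N=30)
    s=robot.sense();print(round(phi,2),hit,(Hf(s['tcp_pos'])-Hf(p)).round(1),s['wrist_force'].round(1),round(s['t'],1))
    if hit:break
f=robot.grab_frame('wrist');pickle.dump(f,open('w2.pkl','wb'));cv2.imwrite('pics/w2.png',f['image'][:,:,::-1])
E
```

```text
False
touch True [-71.40424172  97.66178294] [-66.62989426 100.28157128] [-0.59701651 -0.4169886   0.2504701 ]
1.95 False [-0.7 -0.3] [ 1.5 -3.7 -1.5] 6.2
1.81 False [-0.8 -0.4] [ 1.9 -5.1 -1.7] 6.5
1.66 False [-0.6 -0.3] [ 1.5 -5.  -1.1] 6.8
1.52 False [-0.5 -0.2] [ 1.8 -4.2 -1. ] 7.0
1.37 False [-0.4 -0.2] [ 1.7 -5.1 -0.7] 7.3
1.22 False [-0.4 -0.1] [ 1.2 -4.7 -0.2] 7.7
1.08 False [-0.5  0.1] [ 1.1 -5.3  0.1] 8.0
0.93 False [-0.5  0.2] [ 0.2 -4.9  0.1] 8.2
0.79 False [0.3 0.8] [-0.1 -2.5 -1.8] 8.6
0.64 False [0.4 0.8] [-1.7 -1.6 -1.8] 8.8
0.49 False [0.6 0.9] [-1.9 -1.1 -1.2] 9.2
0.35 False [0.8 0.8] [-2.8  0.7 -1.5] 9.4
```

View pics/w2.png

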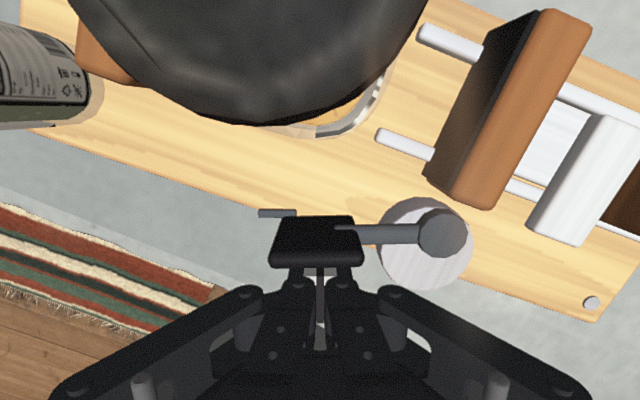

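The lever blade now lies over the fingertip at about (318,240), pointing nearly at the rib at (277,213). I'll back off and check its angle from above.

Run:
```python
from plant import robot
import pickle;from h import *
p,o=lev(.349,25,46);robot.move_straight(p,vel=.15)
p=p.copy();p[2]=.25;robot.move_straight(p,vel=.25)
p=W(-90,110,260);robot.goto(p,[np.pi,0,.8]);print(robot.sense()['t'])
f=robot.grab_frame('wrist');pickle.dump(f,open('w3.pkl','wb'));im=f['image'][:,:,::-1].copy()
a=W(-28,58,68);d=.349
for r in(40,80):cv2.circle(im,tuple(int(v) for v in proj(f,W(-28+r*np.cos(d),58+r*np.sin(d),68))),2,(0,0,255),-1)
for r in(72,94):cv2.circle(im,tuple(int(v) for v in proj(f,W(-28+r*np.cos(d),58+r*np.sin(d),15))),2,(0,255,0),-1)
c=proj(f,W(10,70,50)).astype(int);x0,y0=max(c[0]-130,0),max(c[1]-100,0);print(c,x0,y0)
cv2.imwrite('pics/w3.png',cv2.resize(im[y0:y0+200,x0:x0+260],None,fx=3,fy=3,interpolation=cv2.INTER_CUBIC))
```

```text
11.4083
[274  87] 144 0
```

View pics/w3.png

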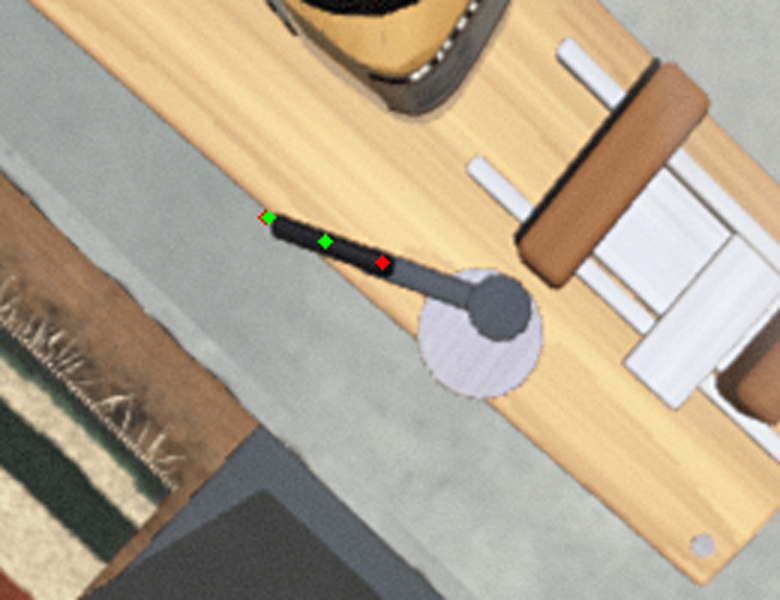

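The lever lies on the predicted low-point line to within about 0.03 rad. Its tip is at (275,222) and the predicted tip is at (268,217). Next I'll push the carriage.

Run:
```python
from plant import robot
import pickle;from h import *
o=[np.pi,0,YAW]
def rep(n,h):
    s=robot.sense();print(n,h,Hf(s['tcp_pos']).round(1),s['wrist_force'].round(1),round(s['t'],1))
robot.goto(W(-172,0,200),o)
h=robot.move_straight(W(-172,0,46),vel=.15,contact_N=8);rep('down',h)
if not h:
    h=robot.move_straight(W(-125,0,46),vel=.04,contact_N=2.5);rep('touch',h)
    h=robot.move_straight(W(-86,0,46),vel=.03,contact_N=18);rep('push',h)
    if not h:
        h=robot.move_straight(W(-70,0,46),vel=.012,contact_N=10);rep('snug',h)
f=robot.grab_frame('wrist');pickle.dump(f,open('w4.pkl','wb'));cv2.imwrite('pics/w4.png',f['image'][:,:,::-1])
```

```text
down False [-172.3   -0.7] [ 1.3 -0.3 -0.4] 13.7
touch True [-138.7    0.2] [ 0.1 -0.3  0.4] 14.5
push False [-86.8   0.4] [-1.6 -6.  -3.8] 16.5
snug True [-79.6   0.8] [ 0.5 -0.3  1.5] 17.4
```

View pics/w4.png

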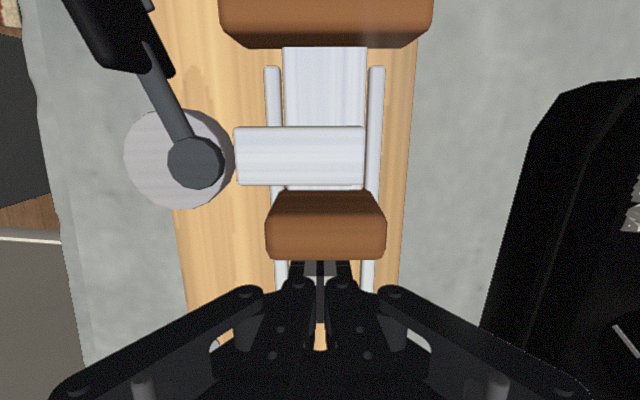

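The finger now sits against the push block at (325,225), the shoulder has passed beside the cam disc, and the face is at about -68.6 mm, which matches snug. I'll press once more gently to confirm, then back away and check.

Run:
```python
from plant import robot
import pickle;from h import *
def rep(n,h):
    s=robot.sense();print(n,h,Hf(s['tcp_pos']).round(1),s['wrist_force'].round(1),round(s['t'],1))
h=robot.move_straight(W(-72,0,46),vel=.012,contact_N=14);rep('press',h)
robot.move_straight(W(-110,0,46),vel=.1);robot.move_straight(W(-115,0,240),vel=.25)
robot.goto(W(-20,60,300),[np.pi,0,YAW]);robot.sleep(.3);rep('end',0)
f=robot.grab_frame('wrist');pickle.dump(f,open('w5.pkl','wb'));im=f['image'][:,:,::-1].copy()
for X in[(115,42,57),(115,-42,57),(47,40,52),(47,-40,52)]:cv2.circle(im,tuple(int(v) for v in proj(f,W(*X))),3,(0,0,255),-1)
d=.349
for r in(40,80):cv2.circle(im,tuple(int(v) for v in proj(f,W(-28+r*np.cos(d),58+r*np.sin(d),68))),2,(0,255,0),-1)
cv2.imwrite('pics/w5.png',im)
```

```text
press True [-79.8   2. ] [ 0.8 -1.1  0.9] 18.0
end 0 [-21.1  59.9] [-0.1  0.2  0.2] 20.3
```

View pics/w5.png

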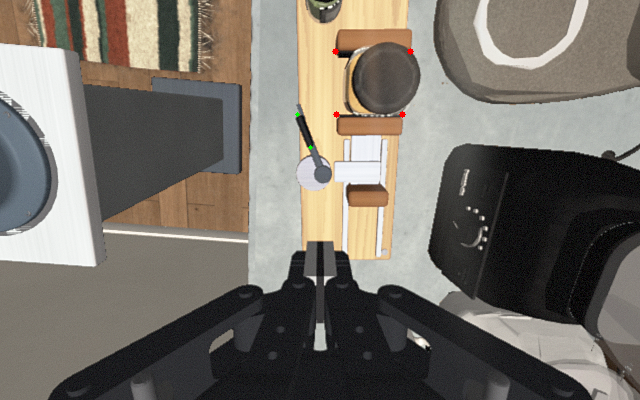

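Run:
```python
import pickle;from h import *
f=pickle.load(open('w5.pkl','rb'));im=f['image'][:,:,::-1]
cv2.imwrite('pics/w5c.png',cv2.resize(im[20:220,280:440],None,fx=3.7,fy=3,interpolation=cv2.INTER_CUBIC)) if 0 else cv2.imwrite('pics/w5c.png',cv2.resize(im[25:215,285:435],None,fx=3.15,fy=3.15,interpolation=cv2.INTER_CUBIC))
P=cloud(f);hsv=cv2.cvtColor(f['image'],cv2.COLOR_RGB2HSV);b=cv2.inRange(hsv,(5,110,50),(14,255,255))>0
for n,z,y in(('fixed',.057,60),('jaw',.052,125),('push',.063,198)):
    k=b.copy();k[:y-22]=0;k[y+22:]=0;k[:,:330]=0;k[:,420:]=0;k&=np.abs(P[...,2]-z)<.006
    print(n,k.sum(),np.percentile(np.array([Hf(p) for p in P[k]]),[3,50,97],0).round(1).tolist(),P[k][:,2].mean())
```

```text
fixed 607 [[118.2, -39.3], [125.2, 13.1], [129.1, 39.6]] 0.05642695838391221
jaw 1130 [[24.0, -36.6], [33.7, 0.4], [44.1, 36.6]] 0.051355756036805277
push 642 [[-65.9, -24.0], [-54.8, 0.3], [-45.6, 23.0]] 0.06193446760758616
```

View pics/w5c.png

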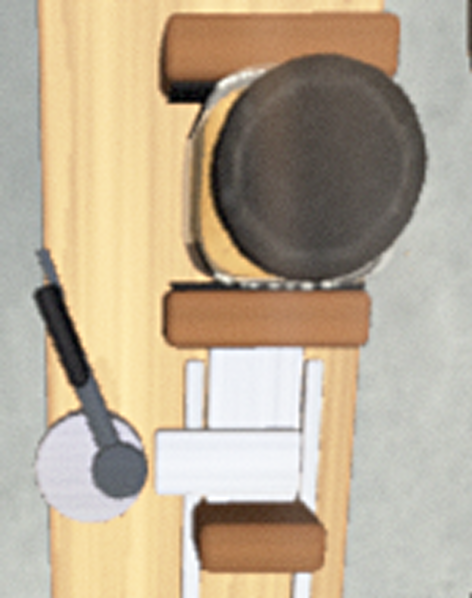

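The crop shows the jar between both rubber faces, with the moving jaw edge at (265,288). The push block's rear is at about -67 mm (carriage about 0.063), the lever lies in line with the rib, and the robot is clear.

```bash
python3 -c "
from plant import robot
print(robot.close_job())"
```

```text
the job is handed in; nothing more can be done
None
```

I swung the lever to the rib (within about 0.03 rad) and only then pushed the carriage to about 0.063 m, where the jar looks snug between both jaws; I handed the job in with the robot clear at about 20 s, and no verdict came back.

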